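# Rack up the colour blocks in printing order

### The arm

A 6-joint arm with a two-finger parallel gripper is mounted at the origin on a cart in front of the work surface, level with it; the furniture and walls round the work are solid. World frame = base frame: x ahead of the robot, y to its left, z up, the work surface at z = 0. Lengths are in m, angles in rad, forces in N, time in s.
With the tool pointing down it reaches from about 0.25 to 0.775 m from the base axis. Payload 4 kg.
Tool frame: the origin (TCP) lies at the very end of the fingers, on their centre line; the grasp point (between the pads) lies 19 mm behind it (tcp_to_grasp is the distance from the TCP to the grasp point, in m); z points along the fingers, y is the line along which they close (so a half turn about z gives the same grasp; the last joint's range is limited). The gripper opens to 94 mm and grips with 3 to 60 N. Pads are 16 mm wide; open, the fingers measure 119 mm over their backs; the gripper's body (75 mm by 177 mm) begins 78 mm behind the grasp point.
Start: joints at [1.059, 0.087, 1.371, -0, 1.684, -0.103], TCP at [0.219, 0.505, 0.206] pointing down, gripper open.
Joint ranges: [-3.1, 3.1], [-0.76, 2.03], [0.27, 2.55], [-1.08, 4.22], [0.17, 2.65], [-2.57, 2.57]. Speed limits (rad/s): [2.79, 2.79, 3.14, 3.14, 3.14, 3.14].

### API

Orientations are given as [roll, pitch, yaw] about the fixed x, y, z axes, in that order (R = Rz(yaw) Ry(pitch) Rx(roll)).
In Python, from bench import * gives the robot as it stands.
- The arm moves only by the shell command python3 -m creep 'ROWS'. ROWS is rows parted by semicolons, their numbers by spaces, 1 to 20 of them, each of 5 numbers: the finger opening in m, then dx, dy, dz in m, then a turn about the tool's z in rad; each row shifts and turns the commanded pose from where the row before left it, along the tool's axes as they then stand; what a row does not reach is not made up. A row lasts 1/12 s, in which the tool goes at most 0.0417 m and 0.125 rad, less where a joint would pass 70% of its speed; a pose out of reach is approached as far as the arm can. The fingers move at their own pace and stop on an object; the grip force is fixed at half the most. Time passes only in rows, so rows that do not move let the fingers close. It prints the time, the measured TCP pose, the force, the opening and the grip force at its end.
- get_obs(): the state, without advancing time (a new reading comes with each control period).
- snapshot(name): name is "scene" or "top" or "wrist"; returns a dict with "color" (384x512x3 uint8, blue, green, red), "fx", "fy", "cx", "cy" (pixels), "extrinsics" (4x4, takes a point from world to camera coordinates). Camera axes: x right, y down, z forward; pixel columns grow to the right and rows downward; lengths in m; the calibration is good to about 2 mm. A picture is of the moment at which its call begins. There is no depth.
- close_job(): hands the job in; it is judged then, once.
The state is a dict: "time": time; "joint_positions": joint angles; "qvel": joint speeds; "joint_torque": joint torques, N m; "tool_pos": TCP position; "ee_rot": TCP orientation; "wrist_force": force on the tool from outside, world axes, zero at the start; "wrist_torque": the same for the moment, N m; "width": finger opening in m; "finger_force": force on a finger pad.
Only numpy, scipy, OpenCV 4.12 (cv2) and the standard library are available. Lean on these libraries where they do the work, as an engineer would, in place of code of your own. Each camera call takes 0.05 s, during which the arm holds its last target. There are 200 camera calls.

### The job

Get the four-colour bookplate ready for printing: move the four coloured linocut blocks from the pale plywood rack into the dark brown rack, one to a bay, lying flat and face up, from light to dark - yellow in the bay next to the brass label holder, then red, blue and black. The black block is put away in a pile between two uncut grey blocks: lift the small grey one off to get it out, and finish with the small grey block lying squarely on the large one again, the large one not shifted from its place. Leave the jar and the brayer where they are.

Things in the scene. Friction and masses are not known exactly. Their poses are not given: they have to be found in the camera images.
- yellow_block: Printing block inked yellow, carved with a sun: lino on a pale wooden mount, 62 (own x) x 42 (own y) x 20 mm high. Origin: centre of the underside; z up out of the inked face. Lies flat, face up, in a bay of the plywood rack, its x nearly along the rack's x. About 70 g. Take it by its ends from above, closing along its own x (62 mm).
- red_block: The same kind and size of block (62 x 42 x 20 mm), inked red, carved with a flower. Origin: centre of the underside. Lies flat in a bay of the plywood rack.
- blue_block: The same kind and size of block (62 x 42 x 20 mm), inked blue, carved with waves. Origin: centre of the underside. Lies flat in a bay of the plywood rack.
- black_block: The key block, same kind and size (62 x 42 x 20 mm), inked black. Origin: centre of the underside. It lies in the middle of a pile of three in one bay of the plywood rack: on blank_large, under blank_small; its two black ends stick out 8 mm beyond the small grey block along x.
- blank_large: Uncut grey block, 80 (own x) x 50 (own y) x 20 mm high, bottom of the pile, lying on the floor of its bay of the plywood rack; it stays there. Origin: centre of the underside. About 110 g. Its ends stick out about 9 mm beyond the black block along x.
- blank_small: Small uncut grey block, 46 (own x) x 38 (own y) x 20 mm high, on top of the pile. Origin: centre of the underside. About 50 g. Take it along its own x (46 mm) or y (38 mm).
- drying_rack: Pale plywood rack, fixed on the worktop, 104 (own x) x 272 (own y) x 28 mm high. Origin: centre of the underside. Four bays at own y = +96, +32, -32, -96 mm, x = 0; floor 8 mm above the origin; bay 58 mm wide (y) between dividers 14 mm above the floor, 96 mm long (x) between lips 4 mm high. Three bays hold a colour block each, one the pile, in any order; an emptied bay is free to use.
- press_rack: Dark brown rack, fixed, empty, with bays just like the plywood rack's: own y = +96, +32, -32, -96 mm, x = 0, floor 8 mm above the origin. Origin: centre of the underside of the four-bay part. A brass label holder with a white card lies on a ledge (30 mm high) beyond its +y end, y = +136 to +159 mm: the bay at +96 is for yellow, +32 red, -32 blue, -96 black.
- jar: Bystander: round amber jar with a pale lid, diameter 62, height 88 mm, standing to the right of the racks. Origin: centre of the underside.
- brayer: Bystander: small ink roller with a wooden handle, 76 x 175 x 32 mm, lying to the left of the racks. Origin: centre of its underside.

How it is judged:
At the end, for the whole second after the job is handed in: Yellow, red, blue, black lie flat, face up on the floors of dark bays 1 to 4 from the brass holder, within 14 mm along the row, 22 mm across. The small grey block lies flat on the large one, within 15 mm and 0.35 rad of square; the large one is within 25 mm of its start. All rest (x of yellow_block in the frame of press_rack between -0.022 and 0.022 m and y of yellow_block in the frame of press_rack between 0.082 and 0.11 m and z of yellow_block in the frame of press_rack between 0.003 and 0.013 m and angle between each of yellow_block, red_block, blue_block, black_block, blank_small, blank_large's own z axis and vertical below 0.1 rad and linear speed of each of yellow_block, red_block, blue_block, black_block, blank_small, blank_large below 0.02 m/s and x of red_block in the frame of press_rack between -0.022 and 0.022 m and y of red_block in the frame of press_rack between 0.018 and 0.046 m and z of red_block in the frame of press_rack between 0.003 and 0.013 m and x of blue_block in the frame of press_rack between -0.022 and 0.022 m and y of blue_block in the frame of press_rack between -0.046 and -0.018 m and z of blue_block in the frame of press_rack between 0.003 and 0.013 m and x of black_block in the frame of press_rack between -0.022 and 0.022 m and y of black_block in the frame of press_rack between -0.11 and -0.082 m and z of black_block in the frame of press_rack between 0.003 and 0.013 m and horizontal distance between blank_small and blank_large below 0.015 m and z of blank_small in the frame of blank_large between 0.016 and 0.024 m and (angle between the x axis of blank_small and the x axis of blank_large, either way round below 0.35 rad or angle between the x axis of blank_small and the y axis of blank_large, either way round below 0.35 rad) and distance of blank_large from where it was at the start of the episode below 0.025 m); the robot touches nothing.
It fails at once if the jar is shifted by more than 30 mm (distance of jar from where it was at the start of the episode above 0.03 m).
It fails at once if the brayer is shifted by more than 30 mm (distance of brayer from where it was at the start of the episode above 0.03 m).
It also fails if it takes over 109 s, if anything falls off the work surface, if the arm or the gripper's body presses on something with over 40 N, if the wrist force passes 120 N, or if a joint passes its speed limit or range.

## Working session

There is one attempt and no reset: what is moved stays moved. The work goes in short steps, Python scripts to look and compute and a shell command to move; the robot and the scene stay as the last step left them, time stands still between calls to the robot, and variables do not carry over. Pictures are saved under pics/ and viewed, at most 14 in all, crops included, and the job is handed in when it is done.

```bash
mkdir -p pics; python3 - <<'E'
from bench import *
import cv2
for n in ("scene","top"):
    s=snapshot(n); cv2.imwrite(f"pics/{n}0.png",s["color"]); print(n,s["fx"],s["cx"],s["cy"],s["extrinsics"])
o=get_obs(); print(o)
E
```

```text
scene 394.17515794604316 258.21353415663134 185.91235821824665 [[ 0.73185865 -0.68121345  0.01819724 -0.5279983 ]
 [-0.37041445 -0.42008338 -0.82844619  0.17395917]
 [ 0.57199305  0.59956499 -0.55977297  0.96209934]
 [ 0.          0.          0.          1.        ]]
top 475.9516618130491 256.31200890434803 192.16108864589748 [[ 0.02483995 -0.99953053  0.01793571 -0.20010684]
 [-0.9904707  -0.02703804 -0.13504344  0.51655573]
 [ 0.13546499 -0.01441032 -0.99067733  1.49553848]
 [ 0.          0.          0.          1.        ]]
{'time': 0.1, 'joint_positions': array([ 1.05889592e+00,  8.78781492e-02,  1.37207101e+00, -1.60228053e-05,
        1.68362096e+00, -1.03098633e-01]), 'qvel': array([ 3.56450441e-05, -1.41809518e-03, -4.25328193e-03, -2.06595022e-04,
       -1.88461260e-03,  1.05624175e-03]), 'joint_torque': array([ 2.98081912e-03, -3.41249263e+01, -3.03302872e+01,  7.20535289e-02,
        3.03647888e-02, -1.17921563e-04]), 'tool_pos': array([0.21839666, 0.50424322, 0.20443914]), 'ee_rot': array([-3.13962405e+00, -1.87673337e-04,  2.73278890e+00]), 'wrist_force': array([-0.25767326,  0.14729937, -0.3867265 ]), 'wrist_torque': array([-0.01587236, -0.02731165, -0.04207097]), 'finger_force': 0.0, 'width': 0.09374795146939523}
```

View pics/top0.png

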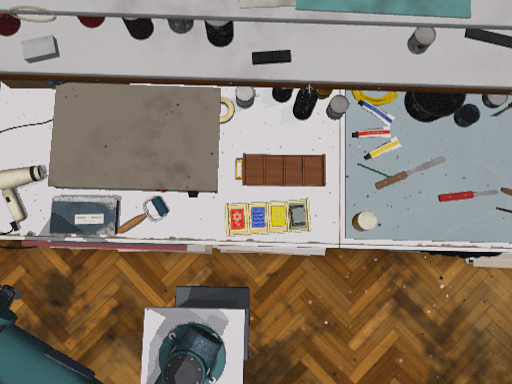

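```bash
python3 - <<'E'
import cv2
a=cv2.imread("pics/top0.png")[140:245,215:335]
cv2.imwrite("pics/top_c.png",cv2.resize(a,None,fx=5.5,fy=5.5,interpolation=cv2.INTER_CUBIC))
E
```

```text
(no output)
```

View pics/top_c.png

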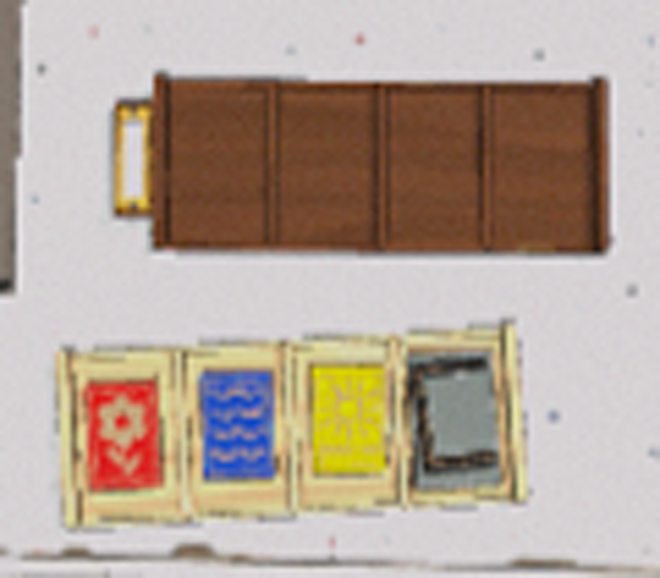

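View pics/scene0.png

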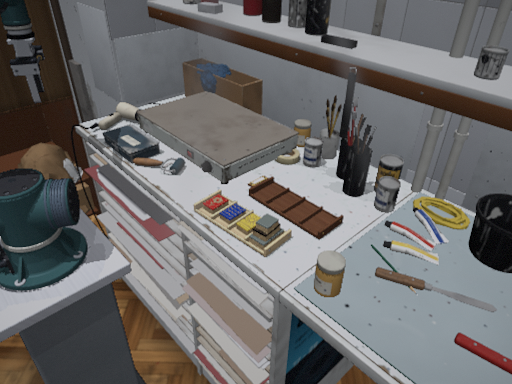

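```bash
cat > h.py <<'E'
from bench import *
import numpy as np, cv2
def ray(s,u,v,z):
    E=s["extrinsics"];R=E[:3,:3];t=E[:3,3];c=-R.T@t
    d=R.T@np.array([(u-s["cx"])/s["fx"],(v-s["cy"])/s["fy"],1]);return c+d*(z-c[2])/d[2]
def grab(n,f):
    s=snapshot(n);cv2.imwrite(f,s["color"]);return s
E
python3 - <<'E'
from h import *
s=snapshot("top")
f=lambda x,y,z:np.round(ray(s,215+(x+.5)/5.5-.5,140+(y+.5)/5.5-.5,z)[:2],4)
P=dict(red=(124,435,.028),blue=(238,424,.028),yel=(349,419,.028),small=(465,410,.068),
 d1=(60,350,.028),d2=(72,525,.028),d3=(512,322,.028),d4=(525,500,.028),p1=(155,77,.028),p2=(155,249,.028),p3=(605,79,.028),p4=(607,251,.028))
Q={k:f(*v) for k,v in P.items()}
for k in Q: print(k,Q[k])
for a in "dp":
    q=[Q[a+str(i)] for i in range(1,5)]
    e=(q[0]+q[1]-q[2]-q[3])/2; print(a,np.mean(q,0),np.linalg.norm(e),"yaw of y-axis minus 90deg",np.arctan2(e[1],e[0])-np.pi/2)
o=get_obs();print(o["tool_pos"],o["ee_rot"])
w=snapshot("wrist");E=w["extrinsics"];R=E[:3,:3];print(-R.T@E[:3,3],R[2])
E
```

```text
red [ 0.4352 -0.1273]
blue [ 0.4434 -0.1937]
yel [ 0.448  -0.2586]
small [ 0.4514 -0.3222]
d1 [ 0.4841 -0.0883]
d2 [ 0.382  -0.0987]
d3 [ 0.5078 -0.3536]
d4 [ 0.4034 -0.3622]
p1 [ 0.649  -0.1392]
p2 [ 0.5455 -0.1422]
p3 [ 0.6555 -0.4077]
p4 [ 0.5517 -0.4094]
d [ 0.444325 -0.2257  ] 0.26535987356795304 yaw of y-axis minus 90deg 0.08508154898026188
p [ 0.600425 -0.274625] 0.26792526010064827 yaw of y-axis minus 90deg 0.02370285890649515
[0.21841751 0.50433179 0.20457325] [-3.13993510e+00 -2.15920710e-04  2.73277072e+00]
[0.14736181 0.53660902 0.38384528] [ 0.24464509 -0.1074414  -0.9636416 ]
```

```bash
cat >> h.py <<'E'
def plan(x,y,z,yaw=None):
    "tool-axis shift from the measured pose to x,y,z and turn to yaw (shift first)"
    from scipy.spatial.transform import Rotation as Ro
    o=get_obs();R=Ro.from_euler("xyz",o["ee_rot"]).as_matrix()
    d=R.T@(np.array([x,y,z])-o["tool_pos"]);t=0 if yaw is None else (o["ee_rot"][2]-yaw+np.pi)%(2*np.pi)-np.pi
    print("shift",d.round(4),"turn",round(t,3),"q6",o["joint_positions"][5].round(2),"t",o["time"])
E
R='0.094 -.0257 -.0304 0 0'; python3 -m creep '.094 -.0257 -.0304 0 0;.094 -.0257 -.0304 0 0;.094 -.0257 -.0304 0 0;.094 -.0257 -.0304 0 0;.094 -.0257 -.0304 0 0;.094 -.0257 -.0304 0 0;.094 -.0257 -.0304 0 0;.094 -.0257 -.0304 0 0;.094 -.0257 -.0304 0 0;.094 -.0257 -.0304 0 0;.094 -.0257 -.0304 0 0;.094 -.0257 -.0304 0 0;.094 -.0257 -.0304 0 0;.094 -.0257 -.0304 0 0;.094 -.0257 -.0304 0 0;.094 -.0257 -.0304 0 0;.094 -.0257 -.0304 0 0;.094 -.0257 -.0304 0 0;.094 -.0257 -.0304 0 0;.094 -.0257 -.0304 0 0'
python3 -m creep '.07 0 0 0 .12;.07 0 0 0 .12;.07 0 0 0 .12;.07 0 0 0 .12;.07 0 0 0 .12;.07 0 0 0 .12;.07 0 0 0 .12;.07 0 0 0 .12;.07 0 0 0 .117;.07 0 0 0 0;.07 0 0 0 0;.07 0 0 0 0'
python3 - <<'E'
from h import *
w=grab("wrist","pics/w1.png");plan(.448,-.2586,.2,1.656)
E
```

```text
time: 1.87
tool_pos: [0.4486, -0.2596, 0.2052]
ee_rot: [3.141, -0.0, 2.732]
wrist_force: [1.5, 0.3, 1.0]
width: 0.0941
finger_force: 0.0
time: 2.87
tool_pos: [0.4485, -0.2575, 0.2053]
ee_rot: [-3.141, -0.0, 1.658]
wrist_force: [-0.5, 0.4, 0.0]
width: 0.0701
finger_force: 0.0
shift [-0.0011 -0.0006  0.0054] turn 0.002 q6 -0.72 t 2.9167
```

View pics/w1.png

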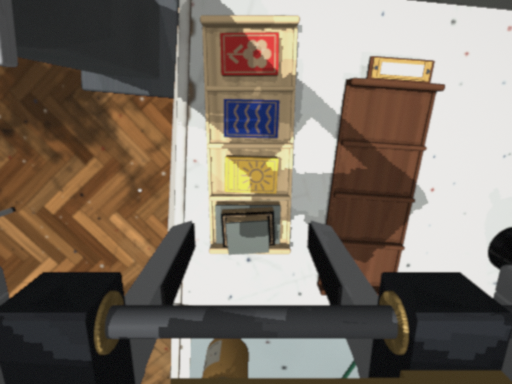

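```bash
python3 - <<'E'
import cv2
a=cv2.imread("pics/w1.png")[10:260,195:445]
cv2.imwrite("pics/w1c.png",cv2.resize(a[:, :],None,fx=2.4,fy=2.4,interpolation=cv2.INTER_CUBIC))
E
```

```text
(no output)
```

View pics/w1c.png

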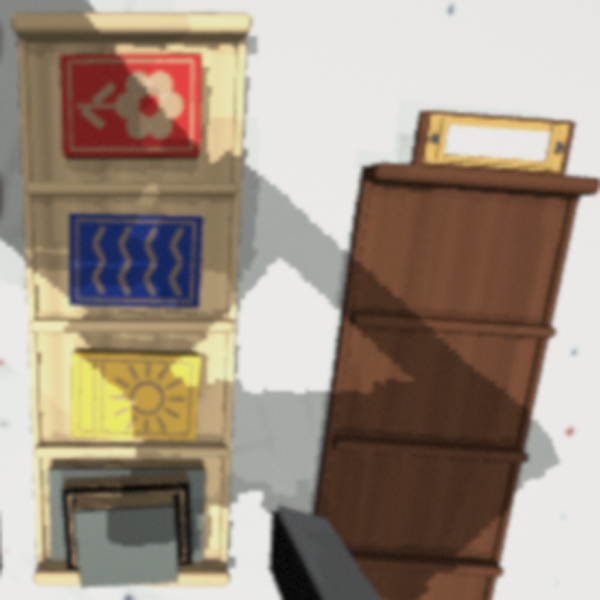

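```bash
cat >> h.py <<'E'
def corners(s,off,k,D):
    for n,(z,pts) in D.items():
        p=np.array([ray(s,off[0]+(a+.5)/k-.5,off[1]+(b+.5)/k-.5,z)[:2] for a,b in pts])
        e=p[0]-p[1]  # left->right in wrist view 
        print(n,p.mean(0).round(4),"len",np.linalg.norm(e).round(4),"yaw",round((np.arctan2(e[1],e[0])+np.pi/2)%np.pi-np.pi/2,3))
E
python3 - <<'E'
from h import *
s=snapshot("wrist")
corners(s,(195,10),2.4,dict(red=(.028,[(62,55),(201,55),(200,156),(67,157)]),blue=(.028,[(70,216),(202,215),(199,306),(70,304)]),
yel=(.028,[(75,353),(200,352),(197,440),(72,434)]),small=(.068,[(77,509),(177,507),(177,583),(81,585)]),black_edge=(.048,[(65,487),(188,483)]),
large_edge=(.028,[(52,470),(203,461)]),div12=(.022,[(352,322),(552,330)]),div23=(.022,[(336,442),(525,457)]),div34=(.022,[(318,557),(500,570)]),
dd12=(.022,[(30,188),(240,187)]),dd23=(.022,[(32,327),(236,325)]),dd34=(.022,[(36,448),(230,448)])))
E
```

```text
red [ 0.4362 -0.1269] len 0.0605 yaw 0.088
blue [ 0.4433 -0.1931] len 0.0606 yaw 0.096
yel [ 0.4494 -0.257 ] len 0.0603 yaw 0.097
small [ 0.4512 -0.3194] len 0.0454 yaw 0.11
black_edge [ 0.4483 -0.2966] len 0.0588 yaw 0.123
large_edge [ 0.4482 -0.2932] len 0.076 yaw 0.151
div12 [ 0.5993 -0.2104] len 0.0976 yaw 0.049
div23 [ 0.6011 -0.2731] len 0.0972 yaw 0.007
div34 [ 0.602  -0.3363] len 0.0976 yaw 0.011
dd12 [ 0.4403 -0.1604] len 0.0971 yaw 0.093
dd23 [ 0.4454 -0.2241] len 0.099 yaw 0.098
dd34 [ 0.4504 -0.2856] len 0.0985 yaw 0.088
```

```bash
python3 -m creep '.071 0 .001 .04 -.008;.071 0 0 .04 0;.071 0 0 .04 0;.071 0 0 .04 0;.071 0 0 .016 0;.071 0 0 .016 0;.071 0 0 0 0;.05 0 0 0 0;.05 0 0 0 0;.05 0 0 0 0;.05 0 0 0 0;.05 0 0 0 0'
python3 -c "
from h import *
plan(.599,-.1775,.1,1.593)"
```

```text
time: 3.97
tool_pos: [0.4501, -0.2578, 0.0144]
ee_rot: [3.14, 0.001, 1.664]
wrist_force: [1.3, 0.4, -0.4]
width: 0.0617
finger_force: 29.9
shift [ 0.066   0.1558 -0.0854] turn 0.071 q6 -0.72 t 3.9667
```

```bash
python3 -m creep '.05 0 0 -.035 0;.05 0 0 -.035 0;.05 .0132 .0312 0 0;.05 .0132 .0312 0 0;.05 .0132 .0312 0 0;.05 .0132 .0312 0 0;.05 .0132 .0312 0 0;.05 0 0 0 .071;.05 0 0 0 0;.05 0 0 0 0'
python3 -c "
from h import *
plan(.599,-.1775,.016,1.593)"
```

```text
time: 4.8
tool_pos: [0.5987, -0.1771, 0.0834]
ee_rot: [-3.141, 0.0, 1.595]
wrist_force: [-0.7, -0.3, -1.0]
width: 0.0618
finger_force: 29.9
shift [-0.0004  0.0003  0.0674] turn 0.002 q6 -0.4 t 4.8
```

```bash
python3 -m creep '.05 0 0 .035 0;.05 0 0 .025 0;.05 0 0 .009 0;.05 0 0 0 0;.072 0 0 0 0;.072 0 0 0 0;.072 0 0 0 0;.072 0 0 -.03 0;.072 0 0 -.04 0;.072 .011 -.0323 0 0;.072 .011 -.0323 0 0;.072 .011 -.0323 0 0;.072 .011 -.0323 0 0;.072 .011 -.0323 0 0;.072 0 0 0 -.066;.072 0 0 0 0;.072 0 0 0 0'
python3 -c "
from h import *
plan(.4364,-.1275,.0138,1.661);s=grab('wrist','pics/w2.png')"
```

```text
time: 6.22
tool_pos: [0.4367, -0.1261, 0.0854]
ee_rot: [3.139, 0.001, 1.657]
wrist_force: [-0.3, 0.4, 1.2]
width: 0.0718
finger_force: 0.0
shift [-0.0013 -0.0006  0.0716] turn -0.004 q6 -0.49 t 6.2167
```

View pics/w2.png

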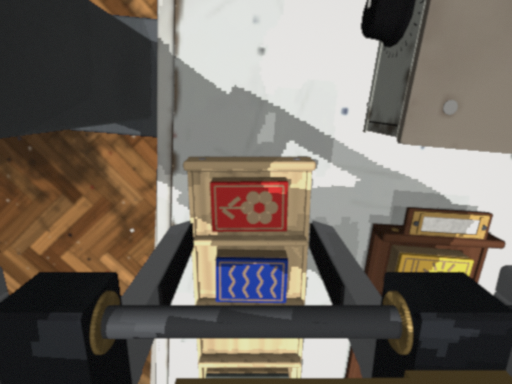

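The yellow block lies in the bay by the brass holder (≈(440,262)); red at (250,205) is next.

```bash
python3 -m creep '.071 -.001 0 .035 -.004;.071 0 0 .025 0;.071 0 0 .011 0;.071 0 0 0 0;.05 0 0 0 0;.05 0 0 0 0;.05 0 0 0 0;.05 0 0 0 0;.05 0 0 -.035 0;.05 0 0 -.035 0;.05 0 0 0 0'
python3 -c "
from h import *
plan(.6003,-.2415,.085,1.593)"
```

```text
time: 7.18
tool_pos: [0.4411, -0.1288, 0.0915]
ee_rot: [3.128, 0.007, 1.663]
wrist_force: [0.1, 0.1, 0.3]
width: 0.0617
finger_force: 30.0
shift [-0.1268  0.1481  0.0094] turn 0.07 q6 -0.5 t 7.1833
```

```bash
python3 -m creep '.05 0 0 0 0;.05 -.0254 .0296 0 0;.05 -.0254 .0296 0 0;.05 -.0254 .0296 0 0;.05 -.0254 .0296 0 0;.05 -.0254 .0296 0 0;.05 0 0 0 .07;.05 0 0 0 0;.05 0 0 0 0;.05 0 0 0 0'
python3 -c "
from h import *
plan(.6003,-.2415,.016,1.593)"
```

```text
time: 8.02
tool_pos: [0.5943, -0.2388, 0.083]
ee_rot: [-3.14, -0.001, 1.594]
wrist_force: [-0.7, -0.6, -1.1]
width: 0.0616
finger_force: 30.0
shift [-0.0029  0.006   0.067 ] turn 0.001 q6 -0.49 t 8.0167
```

```bash
python3 -m creep '.05 -.003 .006 0 0;.05 0 0 .035 0;.05 0 0 .025 0;.05 0 0 .008 0;.05 0 0 0 0;.072 0 0 0 0;.072 0 0 0 0;.072 0 0 0 0;.072 0 0 -.03 0;.072 0 0 -.04 0;.072 .0104 -.0316 0 0;.072 .0104 -.0316 0 0;.072 .0104 -.0316 0 0;.072 .0104 -.0316 0 0;.072 .0104 -.0316 0 0;.072 0 0 0 -.07;.072 0 0 0 0;.072 0 0 0 0'
python3 -c "
from h import *
plan(.4435,-.1937,.0138,1.664)"
```

```text
time: 9.52
tool_pos: [0.4428, -0.1944, 0.0866]
ee_rot: [3.139, 0.002, 1.661]
wrist_force: [0.4, -0.2, -0.7]
width: 0.0715
finger_force: 0.0
shift [0.0008 0.0005 0.0728] turn -0.003 q6 -0.62 t 9.5167
```

```bash
python3 -m creep '.071 .001 0 .035 0;.071 0 0 .025 0;.071 0 0 .012 0;.071 0 0 0 0;.05 0 0 0 0;.05 0 0 0 0;.05 0 0 0 0;.05 0 0 0 0;.05 0 0 -.035 0;.05 0 0 -.035 0;.05 0 0 0 0;.05 0 0 0 0'
python3 -c "
from h import *
plan(.6017,-.3055,.085,1.593)"
```

```text
time: 10.52
tool_pos: [0.4443, -0.1943, 0.087]
ee_rot: [3.135, 0.004, 1.663]
wrist_force: [0.3, -0.4, -1.4]
width: 0.0615
finger_force: 29.9
shift [-0.1252  0.1465  0.0035] turn 0.07 q6 -0.62 t 10.5167
```

```bash
python3 -m creep '.05 -.025 .0293 0 0;.05 -.025 .0293 0 0;.05 -.025 .0293 0 0;.05 -.025 .0293 0 0;.05 -.025 .0293 0 0;.05 0 0 0 .07;.05 0 0 0 0;.05 0 0 0 0;.05 0 0 0 0'
python3 -c "
from h import *
plan(.6017,-.3055,.016,1.593)"
```

```text
time: 11.27
tool_pos: [0.5986, -0.3033, 0.083]
ee_rot: [-3.14, -0.001, 1.594]
wrist_force: [0.5, 0.5, -0.2]
width: 0.0619
finger_force: 29.9
shift [-0.0024  0.0031  0.067 ] turn 0.001 q6 -0.58 t 11.2667
```

```bash
python3 -m creep '.05 -.0024 .003 0 0;.05 0 0 .035 0;.05 0 0 .025 0;.05 0 0 .008 0;.05 0 0 0 0;.072 0 0 0 0;.072 0 0 0 0;.072 0 0 0 0;.072 0 0 -.035 0;.072 0 0 -.04 0;.07 0 0 -.04 0;.06 -.0025 -.0377 0 0;.06 -.0025 -.0377 0 0;.06 -.0025 -.0377 0 0;.06 -.0025 -.0377 0 0;.06 0 0 0 -.088;.06 0 0 0 0;.06 0 0 0 0;.06 0 0 0 0'
python3 -c "
from h import *
plan(.4512,-.3194,.053,1.681);s=grab('wrist','pics/w3.png')"
```

```text
time: 12.85
tool_pos: [0.453, -0.32, 0.1313]
ee_rot: [3.14, 0.001, 1.68]
wrist_force: [-0.0, -0.4, 0.4]
width: 0.0597
finger_force: 0.0
shift [ 0.0009 -0.0019  0.0783] turn -0.001 q6 -0.83 t 12.85
```

View pics/w3.png

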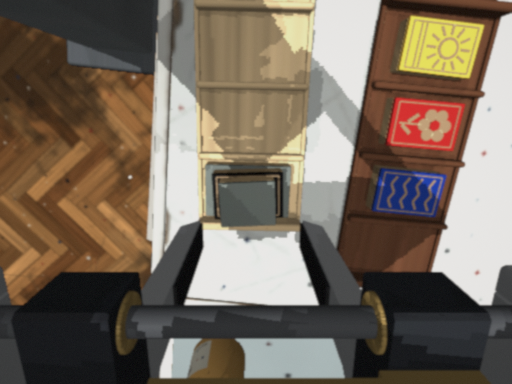

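```bash
python3 -m creep '.06 .001 -.002 .035 0;.06 0 0 .03 0;.06 0 0 .012 0;.06 0 0 0 0;.03 0 0 0 0;.03 0 0 0 0;.03 0 0 0 0;.03 0 0 0 0;.03 0 0 -.035 0;.03 .021 0 0 0;.03 .021 0 0 0;.03 .021 0 0 0;.03 0 0 0 0;.03 0 0 0 0'
python3 -c "
from h import *
plan(.4494,-.257,.016,1.671)"
```

```text
time: 14.07
tool_pos: [0.4433, -0.2561, 0.0893]
ee_rot: [3.141, 0.001, 1.682]
wrist_force: [0.2, 0.1, -0.5]
width: 0.0458
finger_force: 29.8
shift [-0.0015  0.0059  0.0733] turn 0.011 q6 -0.75 t 14.0667
```

```bash
python3 -m creep '.03 -.0015 .006 0 0;.03 0 0 .035 0;.03 0 0 .03 0;.03 0 0 .0085 0;.03 0 0 0 0;.03 0 0 0 0;.06 0 0 0 0;.06 0 0 0 0;.06 0 0 0 0;.06 0 0 -.03 0;.06 0 0 -.04 0;.072 0 0 -.04 0;.072 -.03 0 0 0;.072 -.032 0 0 0;.072 0 0 0 0;.072 0 0 0 0;.072 0 0 0 0'
python3 -c "
from h import *
plan(.451,-.3194,.033,1.681);s=grab('wrist','pics/w4.png')
a=s['color'][60:240,170:340]
cv2.imwrite('pics/w4c.png',cv2.resize(a,None,fx=3.2,fy=3.2,interpolation=cv2.INTER_CUBIC))"
```

```text
time: 15.48
tool_pos: [0.4556, -0.3183, 0.1245]
ee_rot: [-3.141, -0.001, 1.68]
wrist_force: [-0.3, 0.8, -1.2]
width: 0.0723
finger_force: 0.0
shift [-0.0007 -0.0046  0.0915] turn -0.001 q6 -0.82 t 15.4833
```

View pics/w4c.png

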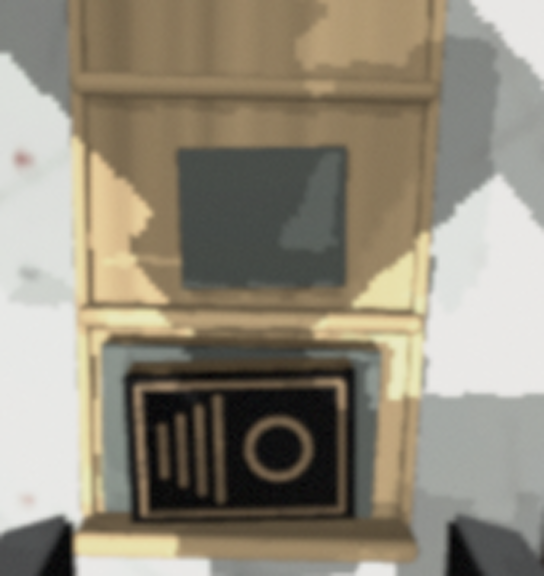

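```bash
python3 -c "
from h import *
s=snapshot('wrist')
corners(s,(170,60),3.2,dict(black=(.048,[(130,377),(352,370),(352,518),(135,522)]),large=(.028,[(104,345),(380,345)]),small=(.028,[(178,148),(347,148),(344,286),(183,287)])))"
```

```text
black [ 0.4511 -0.318 ] len 0.0586 yaw 0.144
large [ 0.4481 -0.2938] len 0.0779 yaw 0.112
small [ 0.4501 -0.2583] len 0.0453 yaw 0.112
```

```bash
python3 -m creep '.072 -.0003 -.0045 .035 -.01;.072 0 0 .035 0;.072 0 0 .021 0;.072 0 0 0 0;.05 0 0 0 0;.05 0 0 0 0;.05 0 0 0 0;.05 0 0 0 0;.05 0 0 -.035 0;.05 0 0 -.035 0;.05 0 0 0 0;.05 0 0 0 0'
python3 -c "
from h import *
plan(.6031,-.3695,.1,1.593)"
```

```text
time: 16.58
tool_pos: [0.4532, -0.3209, 0.1075]
ee_rot: [3.137, 0.005, 1.691]
wrist_force: [-0.7, 0.6, -0.8]
width: 0.0616
finger_force: 30.0
shift [-0.0662  0.143   0.0086] turn 0.098 q6 -0.84 t 16.5833
```

```bash
python3 -m creep '.05 -.0166 .0358 0 0;.05 -.0166 .0358 0 0;.05 -.0166 .0358 0 0;.05 -.0166 .0358 0 0;.05 0 0 0 .098;.05 0 0 0 0;.05 0 0 0 0;.05 0 0 0 0'
python3 -c "
from h import *
plan(.6031,-.3695,.0155,1.593)"
```

```text
time: 17.25
tool_pos: [0.6006, -0.3679, 0.1036]
ee_rot: [-3.141, -0.001, 1.594]
wrist_force: [0.4, -0.5, -0.1]
width: 0.0619
finger_force: 30.0
shift [-0.0017  0.0026  0.0881] turn 0.001 q6 -0.65 t 17.25
```

```bash
python3 -m creep '.05 -.0017 .0026 0 0;.05 0 0 .035 0;.05 0 0 .035 0;.05 0 0 .0182 0;.05 0 0 0 0;.05 0 0 0 0;.072 0 0 0 0;.072 0 0 0 0;.072 0 0 0 0;.072 0 0 -.035 0;.072 0 0 -.04 0;.06 .0229 -.0301 0 0;.06 .0229 -.0301 0 0;.06 .0229 -.0301 0 0;.06 .0229 -.0301 0 0;.06 .0229 -.0301 0 0;.06 0 0 0 -.088;.06 0 0 0 0;.06 0 0 0 0'
python3 -c "
from h import *
plan(.4501,-.2575,.0145,1.682)"
```

```text
time: 18.83
tool_pos: [0.452, -0.2593, 0.0922]
ee_rot: [3.139, 0.002, 1.679]
wrist_force: [0.4, -1.1, 0.3]
width: 0.0598
finger_force: 0.0
shift [ 0.0022 -0.0019  0.0777] turn -0.003 q6 -0.74 t 18.8333
```

```bash
python3 -m creep '.06 .002 -.002 .035 0;.06 0 0 .03 0;.06 0 0 .0125 0;.06 0 0 0 0;.03 0 0 0 0;.03 0 0 0 0;.03 0 0 0 0;.03 0 0 0 0;.03 0 0 -.035 0;.03 0 0 -.035 0;.03 -.03 0 0 0;.03 -.03 0 0 0;.03 0 0 0 0;.03 0 0 0 0'
python3 -c "
from h import *
plan(.4509,-.3186,.0355,1.682)"
```

```text
time: 20.0
tool_pos: [0.4558, -0.3179, 0.084]
ee_rot: [3.141, 0.001, 1.679]
wrist_force: [-0.4, 0.3, -1.2]
width: 0.0457
finger_force: 30.0
shift [-0.0002 -0.005   0.0485] turn -0.003 q6 -0.82 t 20.0
```

Lower onto the large block, release, rise and back off for a view of everything.

```bash
python3 -m creep '.03 0 -.005 .02 0;.03 0 0 .02 0;.03 0 0 .009 0;.03 0 0 0 0;.03 0 0 0 0;.06 0 0 0 0;.06 0 0 0 0;.06 0 0 0 0;.06 0 0 -.03 0;.06 0 0 -.04 0;.06 0 0 -.04 0;.06 0 0 -.04 0;.06 0 0 -.03 0;.06 0 0 0 0;.06 0 0 0 0;.06 0 0 0 0'
python3 -c "
from h import *
s=grab('wrist','pics/w5.png')
cv2.imwrite('pics/w5c.png',cv2.resize(s['color'][:260,150:500],None,fx=2.2,fy=2.2,interpolation=cv2.INTER_CUBIC))"
```

```text
time: 21.33
tool_pos: [0.4503, -0.3169, 0.2132]
ee_rot: [-3.141, -0.001, 1.681]
wrist_force: [0.1, 0.3, -0.8]
width: 0.06
finger_force: 0.0
```

View pics/w5c.png

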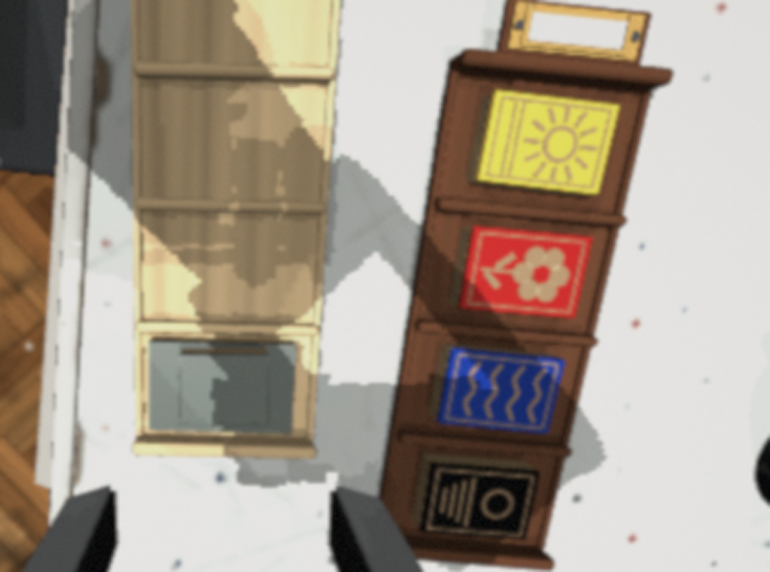

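The four colours lie centred in their dark bays (yellow ≈(548,142), red (528,272), blue (502,390), black (478,500)). The small grey block lies squarely on the large one (≈(225,390)), and the gripper is clear.

```bash
python3 -c "
from bench import *
print(close_job())"
```

```text
the job is handed in; nothing more can be done
None
```

The job is handed in: yellow, red, blue and black lie in dark bays 1 to 4 from the brass holder and the small grey block is back squarely on the large one; that is from the last wrist picture, as the hand-in returned no verdict.

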